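Swap the short caul and close the keeper

ROBOT

A 7-joint arm with a two-finger parallel gripper is mounted at the origin on the work surface. World frame = base frame: x ahead of the robot, y to its left, z up, the work surface at z = 0. Lengths are in m, angles in rad, forces in N, time in s.
With the tool pointing down it reaches from about 0.425 to 0.825 m from the base axis. Payload 3.6 kg.
Tool frame: the origin (TCP) lies midway between the tips of the shut fingers; the grasp point (between the pads) lies 19 mm behind it (r.grip_point_offset is the distance from the TCP to the grasp point, in m); z points along the fingers, y is the line along which they close (so a half turn about z gives the same grasp; the last joint's range is limited). The gripper opens to 85 mm and grips with 20 to 120 N. Pads are 22 mm wide; open, the fingers measure 114 mm over their backs; the gripper's body (76 mm by 85 mm) begins 54 mm behind the grasp point. The pads swing forward as they close: fully open they stand 13 mm farther back than shut.
Start: joints at [-1.185, 0.615, -0.013, 1.423, 0.008, 1.103, -0.04], TCP at [0.26, 0.596, 0.231] pointing down, gripper open.
Joint ranges: [-3.12, 3.12], [-0.3, 2.06], [-1.34, 1.32], [0.26, 2.42], [-1.36, 4.5], [0.01, 1.98], [-2.84, 2.84]. Speed limits (rad/s): [2.79, 2.79, 3.14, 3.14, 3.14, 3.14, 3.14].

INTERFACE

Orientations are given as a 3x3 rotation matrix whose columns are the frame's x, y, z axes.
In Python, from station import status, vision, r gives the robot as it stands.
- The arm moves only by the tool arm_command, never from a script. Its argument "moves" is a list of rows, each a list of 6 numbers: the shift along the tool's x, y, z as a fraction of full scale, then the turn, a rotation vector about the tool's x, y, z as a fraction of full scale. A call has 1 to 5 rows; each row is the pose to reach, as a shift and turn from the pose commanded when the call began, along the tool's axes at that moment; what a row does not reach only later rows make up. Full scale, the value 1, is 0.25 m for a shift and 90 degrees for a turn. A row lasts 1/8 s, in which the tool goes at most 62.5 mm and 10.7 degrees, less where a joint would pass 70% of its speed; a pose out of reach is approached as far as the arm can. A call with a number of a shift or a turn outside -1 to 1 is refused whole. A call with a gripper value outside its range is refused whole. "jaw" is the finger opening in mm, from 0 to 85.4, set as the call begins (left out, the last holds). The fingers move at their own pace and stop on an object; the grip force is fixed at half the most. Time passes only in rows, so rows that repeat a pose let the fingers close. It gives the time, the measured TCP pose, the force, the opening and the grip force at its end, in the units of the state.
- status.read_state(): the state, without advancing time (a new reading comes with each control period).
- vision.capture(name): name is "side" or "top" or "wrist"; returns a dict with "image" (480x640x3 uint8, red, green, blue), "fov_y" (degrees; the focal length in pixels is half the picture's height over the tangent of half this angle, whatever the lens; pixels are square), "cx", "cy" (the principal point, pixels), "D" ([k1, k2, p1, p2, k3] as OpenCV has them; the pictures are not rectified), "position" and "orientation" of the camera in the world. Camera axes: x right, y up, looking along -z (the intrinsics and any distortion apply to the point x, -y, -z); pixel columns grow to the right and rows downward; lengths in m; the calibration is good to about 2 mm. A picture is of the moment at which its call begins. There is no depth.
- r.job_done(): hands the job in; it is judged then, once.
The state is a dict: "clock": time; "q": joint angles; "joint_vel": joint speeds; "tau": joint torques, N m; "tcp_pos": TCP position; "eef_rot": TCP orientation; "contact_force": force on the tool from outside, world axes, zero at the start; "moment": the same for the moment, N m; "finger_gap": opening from 0.0 (shut) to 1.0 (fully open); "finger_force": force on a finger pad.
Only numpy, scipy, OpenCV 4.12 (cv2) and the standard library are available. Lean on these libraries where they do the work, as an engineer would, in place of code of your own. Each camera call takes 0.05 s, during which the arm holds its last target. There are 200 camera calls.

TASK

One of the three wooden clamping cauls in the jig has been cut too short. Lay that short one down in the open offcut box, seat the full-length spare caul from the bench flat in the bay it came from, and swing the keeper bar across the jig until it is fully home in its catch. Leave the other two cauls in their bays and do not disturb the other things on the bench.

Things in the scene. Friction and masses are not known exactly. Their poses are not given: they have to be found in the camera images.
- jig: Fixed plywood jig board, 370 x 190 mm, 8 mm thick. Origin: centre of its underside; own x runs from the hinge post (at x = -160 mm) past the three bays to the latch post (at x = +160 mm; with its stop cheek 80 mm high). Three bays at x = -80, 0, +80 mm, each 48 mm wide (x) by 150 mm long (y), bounded by rails and end stops 12 mm high and 10 mm thick; a caul lies in each along y.
- bay0 (a point): Centre of the floor of the first (by the hinge post) bay (8 mm above the jig's underside); axes as the jig's.
- bay1 (a point): Centre of the floor of the middle bay (8 mm above the jig's underside); axes as the jig's.
- bay2 (a point): Centre of the floor of the third (by the latch post) bay (8 mm above the jig's underside); axes as the jig's.
- keeper (a joint): Angle of the keeper bar about its upright hinge: 0 = shut, the bar lying along the jig's x over the cauls and against the stop cheek; grows as it swings out towards the jig's +y, to 1.9. Starts well open; turns easily and stays where it is left. A sprung ball catch resists lightly (2 N at the knob) from 0.1; the bar is past it below 0.03.
- keeper_hinge (a point): On the hinge axis at the height of the bar's underside (62 mm above the jig's underside). The pale wooden bar is 335 mm long, 20 mm wide, 12 mm thick, top at 74 mm.
- keeper_knob (a point): Centre of the top of the round dark wooden knob that stands upright on the bar, 150 mm from the hinge axis: 20 mm diameter, 40 mm tall, top 114 mm above the jig's underside.
- short_caul: The short one, in any of the three bays. T-section wooden caul lying along its own y: 90 mm long, foot 40 mm wide (own x) and 22 mm high, and on it a rib 26 mm wide, 28 mm high and 74 mm long, total height 50 mm, about 110 g. Origin: centre of its underside. Grip the rib across own x.
- caul_a: Full-length caul in one of the bays; stays. T-section wooden caul lying along its own y: 140 mm long, foot 40 mm wide (own x) and 22 mm high, and on it a rib 26 mm wide, 28 mm high and 124 mm long, total height 50 mm, about 170 g. Origin: centre of its underside. Grip the rib across own x.
- caul_b: Second full-length caul in another bay; stays. Same size as caul_a.
- spare_caul: The spare, full length, alone on the bench to the right of the jig, foot down. Same size as caul_a.
- offcut_box_in (a point): Centre of the inner floor (6 mm above the bench) of the fixed open plywood offcut box, outside 160 mm (x) by 190 mm (y), 40 mm high, walls 6 mm.
- glue: Bystander: upright white glue bottle, 52 mm diameter, 130 mm high. Origin: centre of its underside.
- tin: Bystander: upright tin, 68 mm diameter, 80 mm high. Origin: centre of its underside.
Mind the look-alikes: they are no part of the job. What is shaped like the spare_caul but black is not meant.

How it is judged:
By the outcome, as a careful person would: the job done as asked, in the order asked, and still so for the second after the job is handed in, with the robot touching nothing.
It also fails if it takes over 69 s, if anything falls off the work surface, if the arm or the gripper's body presses on something with over 40 N, if the wrist force passes 120 N, or if a joint passes its speed limit or range.

## Working session

There is one attempt and no reset: what is moved stays moved. The work goes in short steps, Python scripts to look and compute and a tool call to move; the robot and the scene stay as the last step left them, time stands still between calls to the robot, and variables do not carry over. Pictures are saved under pics/ and viewed, at most 10 in all, crops included, and the job is handed in when it is done.

Besides the shell and the picture viewer there is one more tool, called after "Request:" as name([rows], argument=value, ...), one row to a line, values as JSON. arm_command: Moves the arm, as the interface text tells. Shift numbers are shares of 0.25 m and turn numbers shares of 90 degrees, none past 1 either way. Its arguments: {"type":"object","properties":{"moves":{"type":"array"},"jaw":{"type":"number"}},"required":["moves"]}

```bash
ls; mkdir -p pics; cat > h.py <<'E'
import numpy as np, cv2, pickle
from station import status, vision, r
def cap(n,fn):
    c=vision.capture(n); pickle.dump(c,open(f'pics/{fn}.pkl','wb'))
    cv2.imwrite(f'pics/{fn}.png',c['image'][:,:,::-1]); return c
def load(fn): return pickle.load(open(f'pics/{fn}.pkl','rb'))
def K(c):
    f=240/np.tan(np.radians(c['fov_y'])/2); return np.array([[f,0,c['cx']],[0,f,c['cy']],[0,0,1.]])
def rays(c,px):
    u=cv2.undistortPoints(np.array(px,float).reshape(-1,1,2),K(c),np.array(c['D'],float)).reshape(-1,2)
    d=np.c_[u[:,0],-u[:,1],-np.ones(len(u))]; return d@np.array(c['orientation']).T
def plane(c,px,z):
    d=rays(c,px); p=np.array(c['position']); return p+d*((z-p[2])/d[:,2])[:,None]
def proj(c,P):
    q=(np.atleast_2d(P)-np.array(c['position']))@np.array(c['orientation'])
    return cv2.projectPoints(np.c_[q[:,0],-q[:,1],-q[:,2]],np.zeros(3),np.zeros(3),K(c),np.array(c['D'],float))[0].reshape(-1,2)
E
python3 - <<'E'
from h import *
for n in ['top','side']:
    c=cap(n,n+'0'); print(n,c['position'],c['fov_y'],c['D'])
s=status.read_state();print(s['clock'],s['tcp_pos'],s['eef_rot'],s['contact_force'])
E
```

```text
pics
top [ 0.4696021  -0.06612526  1.19707543] 55.393076762584144 [0.0032677 0.        0.        0.        0.       ]
side [ 0.02810238 -1.31484818  1.25533893] 45.73979231514742 [-0.09124859  0.          0.          0.          0.        ]
0.1 [0.25987468 0.59504173 0.23023421] [[-9.16430737e-01  4.00192304e-01 -9.07859195e-04]
 [ 4.00193333e-01  9.16428204e-01 -2.15492394e-03]
 [-3.03962073e-05 -2.33815773e-03 -9.99997266e-01]] [-0.369973    0.03072948  0.37341777]
```

View pics/top0.png

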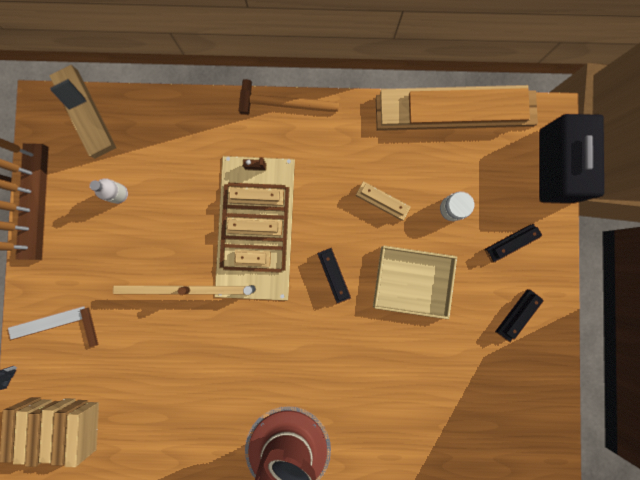

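View pics/side0.png

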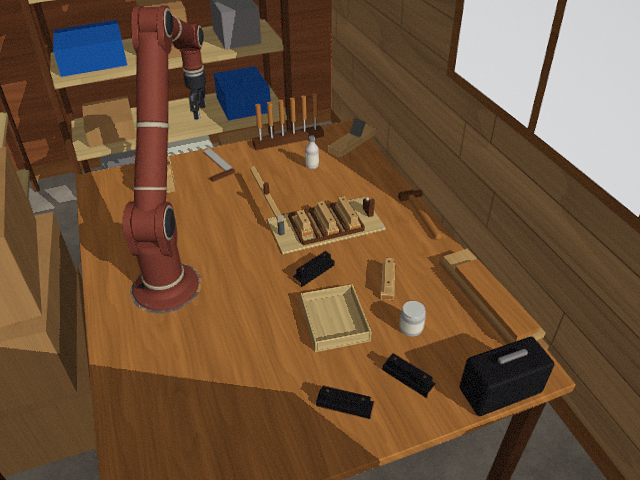

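The top view shows the jig at about (255,228), with its hinge post at (249,290) and latch post at (255,163). The cauls are at (257,195), (253,226) and (252,258), and the last, in bay0, looks shorter. The spare candidates are the wooden one at (384,201) and black ones at (334,275), (514,243) and (520,315). Only the wooden one fits, because black is excluded. The box is at (415,282). I'll confirm this in a crop.

```bash
python3 - <<'E'
from h import *
c=load('top0'); im=c['image'][:,:,::-1]
cr=cv2.resize(im[145:325,205:465],None,fx=3,fy=3,interpolation=cv2.INTER_CUBIC)
cv2.imwrite('pics/crop0.png',cr)
E
```

```text
(no output)
```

View pics/crop0.png

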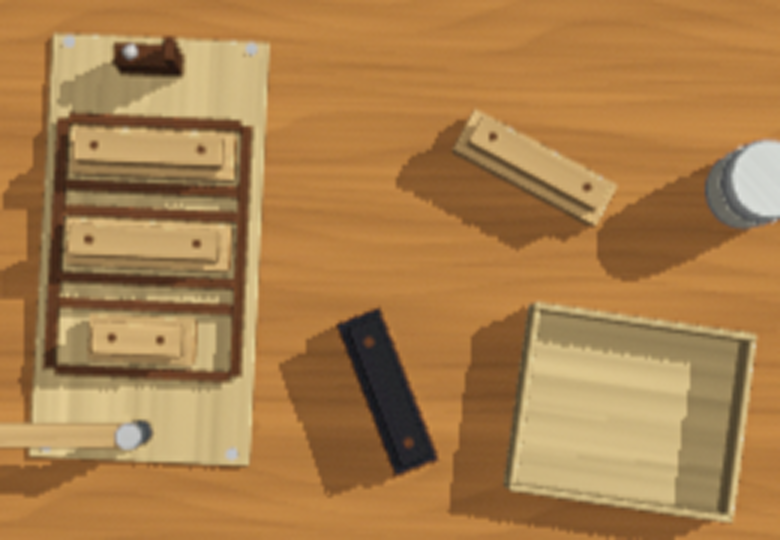

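The crop shows the short caul in bay0 at crop (135,339), which is clearly shorter than the two above it. The wooden spare is at (540,161), and the black look-alike at (388,390) is ruled out. The box is at (632,410).

```bash
cat > m.py <<'E'
from h import *
def full(p): return (np.array(p,float)+0.5)/3-0.5+np.array([205,145])
def dots(c,pts,w=3):
    g=cv2.cvtColor(c['image'],cv2.COLOR_RGB2GRAY).astype(float); o=[]
    for x,y in pts:
        xi,yi=int(round(x)),int(round(y)); a=g[yi-w:yi+w+1,xi-w:xi+w+1]; wt=np.clip(np.median(a)-20-a,0,None)
        yy,xx=np.mgrid[-w:w+1,-w:w+1]; o.append([xi+(wt*xx).sum()/wt.sum(),yi+(wt*yy).sum()/wt.sum()])
    return np.array(o)
E
python3 - <<'E'
from m import *
c=load('top0'); np.set_printoptions(precision=4,suppress=True)
J=plane(c,full([(53,35),(270,43),(248,466),(30,457)]),.008)[:,:2]
print('jig',J.mean(0),[np.linalg.norm(J[i]-J[i-1]) for i in range(4)])
x=(J[0]+J[1]-J[2]-J[3]);print('yaw',np.degrees(np.arctan2(x[1],x[0])))
for n,p,z in [('short',[(108,338),(160,340)],.058),('b1',[(88,239),(196,243)],.058),('b2',[(94,145),(201,149)],.058),('spare',[(493,136),(587,187)],.05)]:
    P=plane(c,dots(c,full(p)),z)[:,:2]; d=P[0]-P[1]
    print(n,P.mean(0),'yaw of y',np.degrees(np.arctan2(d[1],d[0])),np.linalg.norm(d))
B=plane(c,full([(534,303),(756,336),(731,521),(507,489)]),.04)[:,:2]
print('box',B.mean(0),[np.linalg.norm(B[i]-B[i-1]) for i in range(4)])
print('hinge',plane(c,full([(128,436)]),.085))
p=np.array(c['image'])
k=plane(c,[(183.5,290),(114,290),(249,290)],.074);print('bar',k)
E
```

```text
jig [0.5669 0.1009] [np.float64(0.3684677779179192), np.float64(0.19046754836117571), np.float64(0.3693050029260187), np.float64(0.18804356594796096)]
yaw -1.1809475113739303
short [0.4876 0.1038] yaw of y 88.45498905666373 0.04020317267255708
b1 [0.5688 0.101 ] yaw of y 89.05393911571888 0.09013431148309987
b2 [0.648  0.0995] yaw of y 89.01712618213922 0.08967146708022807
spare [ 0.645  -0.2301] yaw of y 62.911052129937346 0.08995323885050639
box [ 0.4365 -0.3127] [np.float64(0.15782112936441614), np.float64(0.18903179726357242), np.float64(0.15652614972565804), np.float64(0.18911801677153917)]
hinge [[0.4084 0.1032 0.085 ]]
bar [[0.404  0.2608 0.074 ]
 [0.3999 0.4303 0.074 ]
 [0.4079 0.1008 0.074 ]]
```

```bash
cat > go.py <<'E'
import sys; from h import *
from scipy.spatial.transform import Rotation as R
# usage: go.py x y z yaw_of_tool_y(deg) [frac]
def go(x,y,z,yaw):
    s=status.read_state(); A=np.array(s['eef_rot']); p=np.array(s['tcp_pos'])
    a=np.radians(yaw); ty=np.array([np.cos(a),np.sin(a),0]); tz=np.array([0,0,-1.])
    best=min(([R.from_matrix(A.T@np.c_[np.cross(g*ty,tz),g*ty,tz]).as_rotvec() for g in (1,-1)]),key=np.linalg.norm)
    print('t',round(s['clock'],2),'tcp',p.round(4),'shift',(A.T@(np.array([x,y,z])-p)/.25).round(3),'turn',(np.degrees(best)/90).round(3),'q7',round(s['q'][6],2))
go(*map(float,sys.argv[1:5]))
E
python3 go.py .4876 .1038 .15 -1.3
```

```text
t 0.1 tcp [0.2599 0.595  0.2302] shift [-1.621 -1.435  0.324] turn [-0.001  0.001  0.752] q7 -0.04
```

Request:
arm_command([
  [-0.81,-0.72,0.1,0,0,0.376],
  [-0.81,-0.72,0.1,0,0,0.376],
  [-0.81,-0.72,0.1,0,0,0.376],
  [-0.81,-0.72,0.1,0,0,0.376],
  [-0.81,-0.72,0.1,0,0,0.376],
], jaw=62)

```text
clock: 0.72
tcp_pos: [0.3754, 0.3446, 0.2059]
eef_rot: [[-0.532, 0.847, -0.0], [0.847, 0.532, -0.003], [-0.003, -0.002, -1.0]]
contact_force: [0.4, 0.3, 0.3]
finger_gap: 0.724
finger_force: 0.0
```

```bash
python3 go.py .4876 .1038 .15 -1.3
```

```text
t 0.72 tcp [0.3754 0.3446 0.2059] shift [-1.053 -0.132  0.227] turn [-0.001  0.002  0.372] q7 -0.14
```

Request:
arm_command([
  [-1,-0.125,0.22,0,0,0.37],
  [-1,-0.125,0.22,0,0,0.37],
  [-1,-0.125,0.22,0,0,0.37],
  [-1,-0.125,0.22,0,0,0.37],
  [-1,-0.125,0.22,0,0,0.37],
])

```text
clock: 1.35
tcp_pos: [0.483, 0.116, 0.1505]
eef_rot: [[0.023, 1.0, -0.001], [1.0, -0.023, -0.004], [-0.004, -0.001, -1.0]]
contact_force: [-0.8, 0.5, 0.2]
finger_gap: 0.725
finger_force: 0.0
```

```bash
python3 go.py .4876 .1038 .06 -1.3; python3 - <<'E'
from h import *
cap('wrist','w1')
E
```

```text
t 1.35 tcp [0.483  0.116  0.1505] shift [-0.047  0.02   0.362] turn [-0.     0.002 -0.   ] q7 -0.08
```

View pics/w1.png

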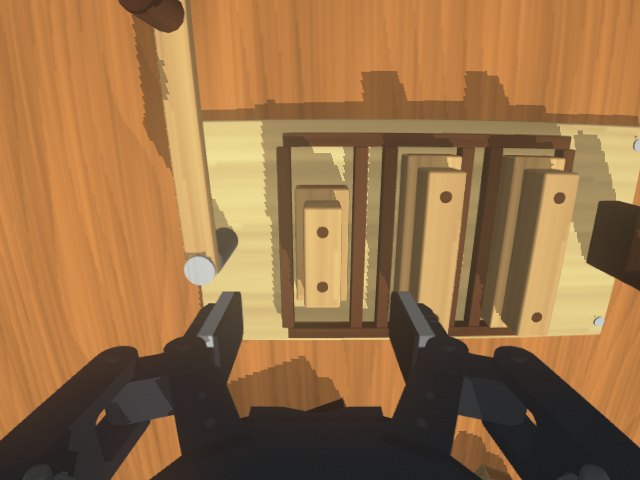

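The wrist view shows the short caul alone in bay0, with screw holes at (322,232) and (322,287). The fingers straddle its line. I'll cross-check the position.

```bash
python3 - <<'E'
from m import *
c=load('w1')
P=plane(c,dots(c,[(322,232),(322,287)],8),.058);print(P,P.mean(0))
P=plane(c,dots(c,[(446,197),(560,198),(536,317)],8),.058);print(P)
P=plane(c,[(279,147),(290,337),(353,147),(362,330)],.02);print(P)
print(plane(c,[(200,270)],.085))
E
python3 go.py .4876 .1038 .060 -1.3;python3 go.py .4876 .1038 .033 -1.3
```

```text
[[0.48711078 0.12341537 0.058     ]
 [0.48626948 0.08333605 0.058     ]] [0.48669013 0.10337571 0.058     ]
[[0.5691373  0.14576278 0.058     ]
 [0.64848081 0.14395931 0.058     ]
 [0.64670944 0.05373017 0.058     ]]
[[0.45702217 0.17839893 0.02      ]
 [0.45812347 0.01946636 0.02      ]
 [0.51141795 0.17712239 0.02      ]
 [0.5201025  0.02484912 0.02      ]]
[[0.41050534 0.10823152 0.085     ]]
t 1.4 tcp [0.4826 0.118  0.1506] shift [-0.056  0.021  0.362] turn [-0.001  0.002  0.002] q7 -0.08
t 1.4 tcp [0.4826 0.118  0.1506] shift [-0.055  0.022  0.47 ] turn [-0.001  0.002  0.002] q7 -0.08
```

Request:
arm_command([
  [-0.056,0.02,0.2,0,0,0],
  [-0.056,0.02,0.35,0,0,0],
  [-0.056,0.02,0.47,0,0,0],
  [-0.056,0.02,0.47,0,0,0],
  [-0.056,0.02,0.47,0,0,0],
])

```text
clock: 2.02
tcp_pos: [0.4872, 0.1093, 0.0347]
eef_rot: [[0.011, 1.0, 0.001], [1.0, -0.011, 0.001], [0.001, 0.001, -1.0]]
contact_force: [0.8, 0.2, 0.4]
finger_gap: 0.726
finger_force: 0.0
```

Request:
arm_command([
  [0,0,0,0,0,0],
  [0,0,0,0,0,0],
  [0,0,0,0,0,0],
  [0,0,0,0,0,0],
], jaw=10)

```text
clock: 2.52
tcp_pos: [0.4876, 0.1084, 0.0351]
eef_rot: [[0.013, 1.0, 0.002], [1.0, -0.013, 0.001], [0.001, 0.002, -1.0]]
contact_force: [-0.6, 0.2, 6.0]
finger_gap: 0.288
finger_force: 60.0
```

```bash
python3 go.py .4876 .1038 .17 -1.3;
```

```text
t 2.52 tcp [0.4876 0.1084 0.0351] shift [-0.018  0.001 -0.54 ] turn [ 0.001 -0.001  0.006] q7 0.03
```

Request:
arm_command([
  [0,0,-0.2,0,0,0],
  [0,0,-0.4,0,0,0],
  [0,0,-0.5,0,0,0],
  [0,0,-0.5,0,0,0],
])

```text
clock: 3.02
tcp_pos: [0.4878, 0.1083, 0.1606]
eef_rot: [[0.013, 1.0, 0.004], [1.0, -0.013, 0.001], [0.001, 0.004, -1.0]]
contact_force: [-0.2, 0.5, -0.4]
finger_gap: 0.29
finger_force: 59.5
```

```bash
python3 go.py .4365 -.3127 .16 -8.5
```

```text
t 3.02 tcp [0.4878 0.1083 0.1606] shift [-1.686e+00 -1.840e-01 -1.000e-03] turn [ 0.003 -0.001  0.086] q7 -0.05
```

Request:
arm_command([
  [-0.2,-0.02,0,0,0,0.02],
  [-0.4,-0.04,0,0,0,0.04],
  [-0.6,-0.07,0,0,0,0.06],
  [-0.8,-0.09,0,0,0,0.085],
  [-0.9,-0.1,0,0,0,0.085],
])

```text
clock: 3.65
tcp_pos: [0.4569, -0.1196, 0.1574]
eef_rot: [[0.151, 0.989, -0.003], [0.989, -0.151, -0.001], [-0.001, -0.003, -1.0]]
contact_force: [0.6, 0.6, -1.4]
finger_gap: 0.292
finger_force: 59.5
```

```bash
python3 go.py .4365 -.3077 .12 -8.5
```

```text
t 3.65 tcp [ 0.4569 -0.1196  0.1574] shift [-0.756  0.033  0.151] turn [-0.002  0.001 -0.002] q7 0.31
```

Request:
arm_command([
  [-0.2,0.01,0,0,0,0],
  [-0.4,0.02,0,0,0,0],
  [-0.6,0.03,0.05,0,0,0],
  [-0.75,0.033,0.15,0,0,0],
  [-0.75,0.033,0.15,0,0,0],
])

```text
clock: 4.28
tcp_pos: [0.4359, -0.306, 0.1181]
eef_rot: [[0.153, 0.988, -0.007], [0.988, -0.153, 0.001], [0.0, -0.007, -1.0]]
contact_force: [-0.1, 0.7, -1.2]
finger_gap: 0.289
finger_force: 59.4
```

```bash
python3 go.py .4365 -.3077 .036 -8.5
```

```text
t 4.28 tcp [ 0.4359 -0.306   0.1181] shift [-0.006  0.006  0.328] turn [-0.004 -0.    -0.003] q7 0.68
```

Request:
arm_command([
  [0,0,0.15,0,0,0],
  [0,0,0.26,0,0,0],
  [0,0,0.32,0,0,0],
  [0,0,0.328,0,0,0],
  [0,0,0.328,0,0,0],
])

```text
clock: 4.9
tcp_pos: [0.4402, -0.3034, 0.0398]
eef_rot: [[0.145, 0.989, 0.001], [0.989, -0.145, -0.001], [-0.0, 0.001, -1.0]]
contact_force: [0.1, 0.5, -0.4]
finger_gap: 0.29
finger_force: 59.6
```

Request:
arm_command([
  [0,0,0.008,0,0,0],
  [0,0,0.008,0,0,0],
  [0,0,0.008,0,0,0],
])

```text
clock: 5.28
tcp_pos: [0.4399, -0.3034, 0.0377]
eef_rot: [[0.146, 0.989, 0.001], [0.989, -0.146, -0.0], [-0.0, 0.001, -1.0]]
contact_force: [0.1, 0.2, -1.1]
finger_gap: 0.29
finger_force: 59.6
```

Request:
arm_command([
  [0,0,0,0,0,0],
  [0,0,0,0,0,0],
  [0,0,0,0,0,0],
  [0,0,0,0,0,0],
], jaw=62)

```text
clock: 5.78
tcp_pos: [0.4397, -0.3033, 0.0374]
eef_rot: [[0.146, 0.989, 0.0], [0.989, -0.146, -0.0], [-0.0, 0.0, -1.0]]
contact_force: [0.5, -0.8, -0.6]
finger_gap: 0.725
finger_force: 0.0
```

Request:
arm_command([
  [0,0,-0.1,0,0,0],
  [0,0,-0.3,0,0,0],
  [0,0,-0.5,0,0,0],
  [0,0,-0.52,0,0,0],
])

```text
clock: 6.28
tcp_pos: [0.4415, -0.3049, 0.171]
eef_rot: [[0.146, 0.989, 0.007], [0.989, -0.146, -0.005], [-0.004, 0.007, -1.0]]
contact_force: [-0.7, -0.3, -0.3]
finger_gap: 0.73
finger_force: 0.0
```

```bash
python3 go.py .645 -.2301 .16 -27.1
```

```text
t 6.28 tcp [ 0.4415 -0.3049  0.171 ] shift [0.415 0.761 0.048] turn [0.005 0.001 0.208] q7 0.65
```

Request:
arm_command([
  [0.1,0.19,0,0,0,0.07],
  [0.2,0.38,0,0,0,0.14],
  [0.31,0.57,0.03,0,0,0.207],
  [0.41,0.76,0.048,0,0,0.207],
  [0.41,0.76,0.048,0,0,0.207],
])

```text
clock: 6.9
tcp_pos: [0.6461, -0.2239, 0.1518]
eef_rot: [[0.447, 0.895, -0.001], [0.895, -0.447, 0.004], [0.003, -0.003, -1.0]]
contact_force: [-0.4, -0.9, -0.6]
finger_gap: 0.726
finger_force: 0.0
```

```bash
python3 - <<'E'
from m import *
c=cap('wrist','w2'); t=cap('top','top1')
q=proj(c,[[.645+.045*np.cos(np.radians(62.9)),-.2301+.045*np.sin(np.radians(62.9)),.05],[.645-.045*np.cos(np.radians(62.9)),-.2301-.045*np.sin(np.radians(62.9)),.05]])
print(q); P=plane(c,dots(c,q,8),.05);d=P[0]-P[1];print(P,P.mean(0),np.degrees(np.arctan2(d[1],d[0])),np.linalg.norm(d))
E
python3 go.py .645 -.2301 .025 -27.1
```

```text
[[320.21974402 184.0065766 ]
 [318.6412498  304.96465751]]
[[ 0.66428664 -0.19059067  0.05      ]
 [ 0.62317832 -0.27100597  0.05      ]] [ 0.64373248 -0.23079832  0.05      ] 62.92387080318217 0.09031342011897953
t 7.0 tcp [ 0.6418 -0.2292  0.1534] shift [0.003 0.015 0.514] turn [-0.002  0.001  0.002] q7 0.12
```

View pics/w2.png

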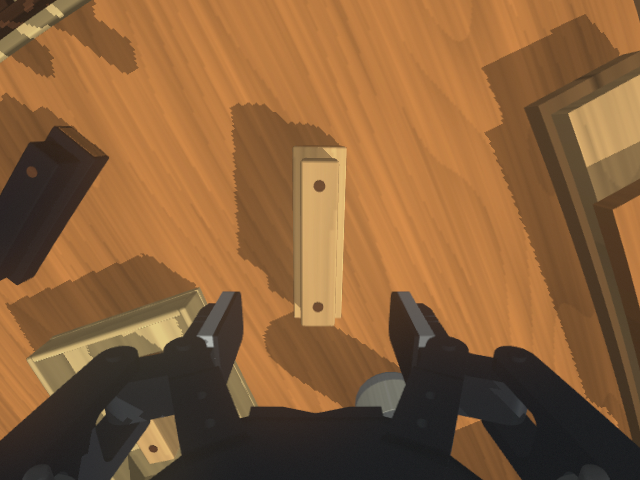

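The spare is the natural-wood caul, with holes at (319,186) and (318,307), midway between the fingers. The black one at (60,200) is the decoy, and the short caul lies in the box at bottom left. Next I'll descend and grip.

Request:
arm_command([
  [0.003,0.012,0.2,0,0,0],
  [0.003,0.012,0.38,0,0,0],
  [0.003,0.012,0.49,0,0,0],
  [0.003,0.012,0.505,0,0,0],
  [0.003,0.012,0.505,0,0,0],
])

```text
clock: 7.62
tcp_pos: [0.6453, -0.2317, 0.0301]
eef_rot: [[0.456, 0.89, 0.001], [0.89, -0.456, -0.001], [-0.001, 0.001, -1.0]]
contact_force: [-0.1, -0.5, -0.1]
finger_gap: 0.724
finger_force: 0.0
```

Request:
arm_command([
  [0,0,0,0,0,0],
  [0,0,0,0,0,0],
])

```text
clock: 7.88
tcp_pos: [0.6463, -0.2307, 0.0306]
eef_rot: [[0.454, 0.891, 0.002], [0.891, -0.454, -0.001], [0.0, 0.002, -1.0]]
contact_force: [-0.6, -0.4, -0.4]
finger_gap: 0.725
finger_force: 0.0
```

Request:
arm_command([
  [0,0,0,0,0,0],
  [0,0,0,0,0,0],
  [0,0,0,0,0,0],
  [0,0,0,0,0,0],
  [0,0,0,0,0,0],
], jaw=10)

```text
clock: 8.5
tcp_pos: [0.6459, -0.2304, 0.0295]
eef_rot: [[0.454, 0.891, 0.001], [0.891, -0.454, -0.0], [0.0, 0.001, -1.0]]
contact_force: [-0.4, -0.3, 3.4]
finger_gap: 0.287
finger_force: 60.4
```

Request:
arm_command([
  [0,0,-0.1,0,0,0],
  [0,0,-0.3,0,0,0],
  [0,0,-0.5,0,0,0],
  [0,0,-0.55,0,0,0],
  [0,0,-0.55,0,0,0],
])

```text
clock: 9.12
tcp_pos: [0.6453, -0.23, 0.1661]
eef_rot: [[0.454, 0.891, -0.001], [0.891, -0.454, 0.001], [0.0, -0.001, -1.0]]
contact_force: [-0.6, -0.1, -2.4]
finger_gap: 0.289
finger_force: 60.0
```

```bash
python3 go.py .488 .103 .17 -1.2; python3 - <<'E'
from m import *
from scipy.spatial.transform import Rotation
c=cap('wrist','w3'); s=status.read_state()
A=np.array(s['eef_rot']);p=np.array(s['tcp_pos'])
# held caul hole pixels near expected; top of rib ~ 23 mm above TCP
y=A[:,0]; q=proj(c,[p-A[:,2]*.023+y*.045,p-A[:,2]*.023-y*.045]);print(q)
cv2.imwrite('pics/w3c.png',cv2.resize(c['image'][100:480,140:500,::-1],None,fx=1.5,fy=1.5))
E
```

```text
t 9.12 tcp [ 0.6453 -0.23    0.1661] shift [ 0.901 -1.165 -0.015] turn [-0.    -0.    -0.287] q7 0.11
[[314.77382583 214.60102631]
 [315.06150435 423.76994792]]
```

View pics/w3c.png

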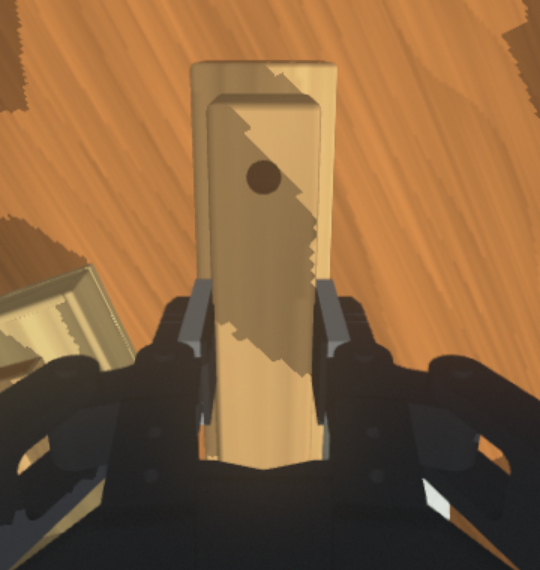

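The caul is held straight and centred between the pads. The hole at full-image (315,218) matches the predicted (315,215). Before placing it, I'll refine the bay0 centre from the rails in the earlier images.

```bash
python3 - <<'E'
from m import *
c=load('w1');im=c['image']
g=im[:,:,2].astype(int)
for row in (170,178,312,320):
    m=(im[row,270:385,0]<130)&(im[row,270:385,0].astype(int)-im[row,270:385,2]>25)
    e=np.flatnonzero(np.diff(m.astype(int)))+270.5
    print(row,e,plane(c,[(x,row) for x in e],.02)[:,0].round(4), plane(c,[(x,row) for x in e],.02)[0,1].round(3))
for col in (300,340):
    m=(im[125:345,col,0]<130)&(im[125:345,col,0].astype(int)-im[125:345,col,2]>25)
    e=np.flatnonzero(np.diff(m.astype(int)))+125.5
    print(col,e,plane(c,[(col,x) for x in e],.02)[:,1].round(4))
E
```

```text
170 [276.5 290.5 352.5 366.5 380.5] [0.4543 0.4648 0.5111 0.5216 0.5321] 0.162
178 [276.5 290.5 352.5 366.5 380.5] [0.454  0.4645 0.5111 0.5217 0.5322] 0.156
312 [280.5 294.5 348.5 362.5 373.5] [0.4512 0.463  0.5084 0.5202 0.5295] 0.044
320 [282.5 294.5 348.5 361.5 373.5] [0.4525 0.4627 0.5085 0.5195 0.5297] 0.036
300 [132.5 146.5 184.5 188.5 321.5 337.5] [0.1883 0.1784 0.1504 0.1473 0.0344 0.0188]
340 [132.5 145.5 184.5 188.5 205.5 206.5 320.5 337.5] [0.1877 0.1784 0.1497 0.1466 0.1335 0.1328 0.0345 0.018 ]
```

Request:
arm_command([
  [0.2,-0.2,-0.02,0,0,-0.1],
  [0.35,-0.35,-0.02,0,0,-0.2],
  [0.5,-0.55,-0.02,0,0,-0.287],
  [0.65,-0.75,-0.02,0,0,-0.287],
  [0.7,-0.9,-0.02,0,0,-0.287],
])

```text
clock: 9.8
tcp_pos: [0.5216, 0.0325, 0.1689]
eef_rot: [[0.015, 1.0, -0.006], [1.0, -0.015, 0.002], [0.002, -0.006, -1.0]]
contact_force: [0.5, 0.0, -1.5]
finger_gap: 0.286
finger_force: 60.0
```

```bash
python3 go.py .488 .104 .15 -1.2
```

```text
t 9.8 tcp [0.5216 0.0325 0.1689] shift [ 0.284 -0.138  0.077] turn [-0.004 -0.001  0.004] q7 0.12
```

Request:
arm_command([
  [0.15,-0.08,0,0,0,0],
  [0.284,-0.14,0.02,0,0,0.002],
  [0.284,-0.14,0.12,0,0,0.002],
  [0.284,-0.14,0.22,0,0,0.002],
  [0.284,-0.14,0.22,0,0,0.002],
])

```text
clock: 10.42
tcp_pos: [0.488, 0.0992, 0.1134]
eef_rot: [[0.023, 1.0, -0.009], [1.0, -0.023, -0.002], [-0.002, -0.009, -1.0]]
contact_force: [-0.7, -0.4, -0.7]
finger_gap: 0.289
finger_force: 60.0
```

Request:
arm_command([
  [0,0,0,0,0,0],
  [0,0,0,0,0,0],
  [0,0,0,0,0,0],
])

```text
clock: 10.8
tcp_pos: [0.4915, 0.0995, 0.1172]
eef_rot: [[0.024, 1.0, 0.001], [1.0, -0.024, 0.0], [0.0, 0.001, -1.0]]
contact_force: [0.6, -0.1, -1.1]
finger_gap: 0.288
finger_force: 60.0
```

```bash
python3 go.py .487 .104 .06 -1.2;python3 - <<'E'
from m import *
c=cap('wrist','w4')
cv2.imwrite('pics/w4c.png',cv2.resize(c['image'][100:480,140:500,::-1],None,fx=1.5,fy=1.5))
E
```

```text
t 10.8 tcp [0.4915 0.0995 0.1172] shift [ 0.017 -0.019  0.229] turn [ 0.001 -0.    -0.002] q7 0.01
```

View pics/w4c.png

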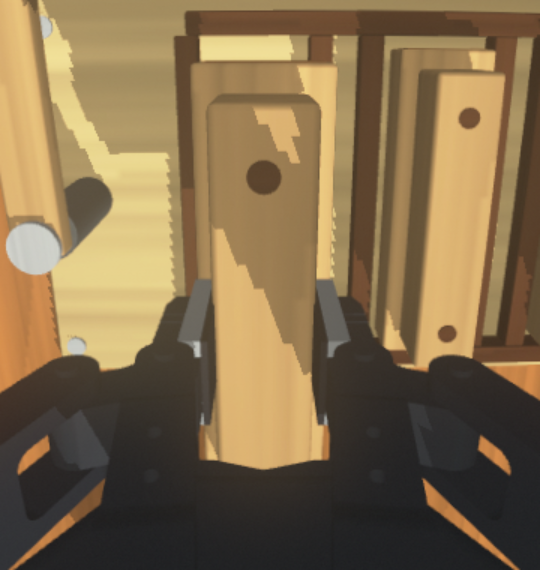

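The held caul lines up with the bay0 rails at crop x 185 and 320. I'll step down, correcting x by about -4.5 mm and y by about +4.5 mm.

Request:
arm_command([
  [0.017,-0.018,0.1,0,0,0],
  [0.017,-0.018,0.2,0,0,0],
  [0.017,-0.018,0.22,0,0,0],
  [0.017,-0.018,0.22,0,0,0],
  [0.017,-0.018,0.22,0,0,0],
])

```text
clock: 11.48
tcp_pos: [0.4876, 0.1039, 0.0625]
eef_rot: [[0.024, 1.0, 0.002], [1.0, -0.024, 0.0], [0.0, 0.002, -1.0]]
contact_force: [0.1, 0.1, -1.2]
finger_gap: 0.288
finger_force: 60.0
```

```bash
python3 go.py .487 .104 .0385 -1.2
```

```text
t 11.47 tcp [0.4876 0.1039 0.0625] shift [ 0.    -0.002  0.096] turn [ 0.001 -0.    -0.002] q7 0.05
```

Request:
arm_command([
  [0,-0.002,0.03,0,0,0],
  [0,-0.002,0.06,0,0,0],
  [0,-0.002,0.085,0,0,0],
  [0,-0.002,0.096,0,0,0],
  [0,-0.002,0.096,0,0,0],
])

```text
clock: 12.1
tcp_pos: [0.4863, 0.1038, 0.0375]
eef_rot: [[0.024, 1.0, 0.0], [1.0, -0.024, -0.0], [-0.0, 0.0, -1.0]]
contact_force: [-0.6, 0.7, -2.4]
finger_gap: 0.288
finger_force: 60.0
```

Request:
arm_command([
  [0,0,0.004,0,0,0],
  [0,0,0.004,0,0,0],
  [0,0,0.004,0,0,0],
])

```text
clock: 12.48
tcp_pos: [0.4863, 0.1038, 0.0374]
eef_rot: [[0.024, 1.0, 0.0], [1.0, -0.024, 0.0], [0.0, 0.0, -1.0]]
contact_force: [-1.5, -0.1, 6.3]
finger_gap: 0.294
finger_force: 61.0
```

Request:
arm_command([
  [0,0,0,0,0,0],
  [0,0,0,0,0,0],
  [0,0,0,0,0,0],
], jaw=60)

```text
clock: 12.85
tcp_pos: [0.4863, 0.1039, 0.0364]
eef_rot: [[0.024, 1.0, -0.0], [1.0, -0.024, -0.0], [-0.0, -0.0, -1.0]]
contact_force: [-0.4, -0.6, -0.8]
finger_gap: 0.701
finger_force: 0.0
```

Request:
arm_command([
  [0,0,-0.1,0,0,0],
  [0,0,-0.3,0,0,0],
  [0,0,-0.5,0,0,0],
  [0,0,-0.6,0,0,0],
  [0,0,-0.6,0,0,0],
])

```text
clock: 13.48
tcp_pos: [0.4874, 0.1041, 0.1883]
eef_rot: [[0.024, 1.0, 0.005], [1.0, -0.024, 0.001], [0.001, 0.005, -1.0]]
contact_force: [0.6, 0.2, 0.1]
finger_gap: 0.703
finger_force: 0.0
```

```bash
python3 - <<'E'
from m import *
t=cap('top','top2');w=cap('wrist','w5')
im=w['image'].copy()[:,:,::-1]
a=cv2.resize(load('top0')['image'][275:305,105:265,::-1],None,fx=4,fy=4)
b=np.zeros((480,640,3),np.uint8);b=im; cv2.imwrite('pics/w5c.png',np.vstack([a,b])[:600])
E
python3 go.py .4045 .253 .18 1.5
```

```text
t 13.57 tcp [0.4855 0.104  0.1858] shift [ 0.588 -0.338  0.024] turn [-0.001  0.    -0.032] q7 -0.04
```

View pics/w5c.png

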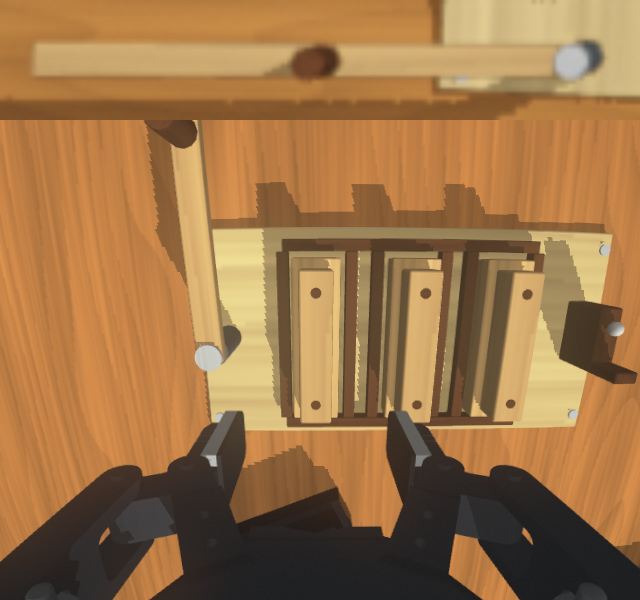

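The spare sits flat and parallel between the bay0 rails, with holes at (316,293) and (316,405) in the lower panel. In the top strip the knob's top face is at about (310,62). Next is the keeper.

```bash
python3 - <<'E'
from m import *
t=load('top2')
k=plane(t,[(182.6,290.2)],.114);print('knob',k)
h=np.array([.4069,.1042]);d=k[0,:2]-h;print(np.linalg.norm(d),np.degrees(np.arctan2(d[1],d[0])))
e=plane(t,[(113,289.8)],.074)[0,:2]-h;print(np.linalg.norm(e),np.degrees(np.arctan2(e[1],e[0])))
E
```

```text
knob [[0.40583286 0.25123754 0.114     ]]
0.14704141310728308 90.41582234994107
0.3286321775156895 91.14365317319941
```

Request:
arm_command([
  [0.2,-0.11,0,0,0,-0.03],
  [0.4,-0.22,0,0,0,-0.032],
  [0.585,-0.335,0.02,0,0,-0.032],
  [0.585,-0.335,0.02,0,0,-0.032],
  [0.585,-0.335,0.02,0,0,-0.032],
])

```text
clock: 14.2
tcp_pos: [0.4055, 0.2513, 0.1803]
eef_rot: [[-0.027, 1.0, -0.002], [1.0, 0.027, -0.002], [-0.002, -0.002, -1.0]]
contact_force: [-0.3, -1.4, -0.9]
finger_gap: 0.699
finger_force: 0.0
```

```bash
python3 - <<'E'
from m import *
w=cap('wrist','w6');k=proj(w,[[.4045,.254,.114]]);print(k)
im=w['image'][:,:,::-1].copy();cv2.circle(im,tuple(k[0].astype(int)),3,(0,255,0),-1)
cv2.imwrite('pics/w6c.png',im)
E
python3 go.py .4045 .254 .087 1.5
```

```text
[[315.01279143 251.22839397]]
t 14.25 tcp [0.4061 0.2506 0.1807] shift [ 0.014 -0.006  0.375] turn [-0.001  0.001 -0.001] q7 -0.35
```

View pics/w6c.png

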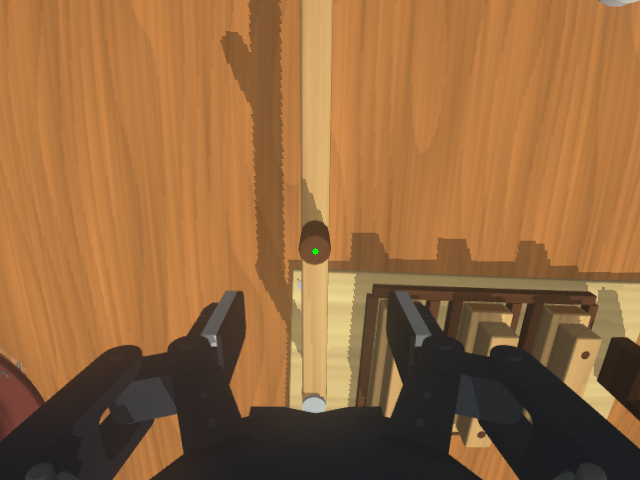

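The knob top at (314,249) matches the predicted dot and lies midway between the fingers, with the bar square to the closing line. I'll descend around it and narrow the jaw so it cages the knob.

Request:
arm_command([
  [0.012,-0.006,0.12,0,0,0],
  [0.012,-0.006,0.25,0,0,0],
  [0.012,-0.006,0.34,0,0,0],
  [0.012,-0.006,0.375,0,0,0],
  [0.012,-0.006,0.375,0,0,0],
])

```text
clock: 14.88
tcp_pos: [0.4049, 0.254, 0.0876]
eef_rot: [[-0.024, 1.0, -0.0], [1.0, 0.024, -0.001], [-0.001, -0.0, -1.0]]
contact_force: [-0.0, -0.4, -0.1]
finger_gap: 0.702
finger_force: 0.0
```

Request:
arm_command([
  [0,0,0,0,0,0],
  [0,0,0,0,0,0],
  [0,0,0,0,0,0],
], jaw=30)

```text
clock: 15.25
tcp_pos: [0.4046, 0.2553, 0.0883]
eef_rot: [[-0.027, 1.0, 0.001], [1.0, 0.027, 0.001], [0.001, 0.001, -1.0]]
contact_force: [-0.3, 0.4, 0.3]
finger_gap: 0.349
finger_force: 0.0
```

```bash
cat > arc.py <<'E'
import sys; from h import *
from scipy.spatial.transform import Rotation as R
# arc rows: bar world angles (deg) -> shift/turn; args: lead mm of the tool ahead of knob, then angles
s=status.read_state();A=np.array(s['eef_rot']);p=np.array(s['tcp_pos']);H=np.array([.4069,.1042])
d=p[:2]-H;print('t',round(s['clock'],2),'tool at',np.degrees(np.arctan2(d[1],d[0])).round(1),np.linalg.norm(d).round(4),'z',p[2].round(4),'q',np.round(s['q'],2))
lead=float(sys.argv[1])/1000
for a in map(float,sys.argv[2:]):
    t=np.radians(a);u=np.array([np.cos(t),np.sin(t)]);n=np.array([np.sin(t),-np.cos(t)])
    P=np.r_[H+.15*u+lead*n,.087]; ty=np.r_[n,0];tz=np.array([0,0,-1.]);B=np.c_[np.cross(ty,tz),ty,tz]
    print(a,(A.T@(P-p)/.25).round(3),(R.from_matrix(A.T@B).as_rotvec(True)/90).round(3))
E
python3 arc.py 0 85 79 73 67 62
```

```text
t 15.25 tool at 90.9 0.1511 z 0.0883 q [-0.79  0.58  0.27  2.07 -0.3   0.52 -0.28]
85.0 [-0.008  0.061  0.005] [ 0.001 -0.     0.073]
79.0 [-0.019  0.123  0.005] [ 0.    -0.     0.139]
73.0 [-0.036  0.184  0.005] [ 0.    -0.     0.206]
67.0 [-0.059  0.242  0.005] [ 0.    -0.001  0.273]
62.0 [-0.082  0.289  0.005] [ 0.    -0.001  0.328]
```

Request:
arm_command([
  [-0.008,0.061,0,0,0,0.073],
  [-0.019,0.123,0,0,0,0.139],
  [-0.036,0.184,0,0,0,0.206],
  [-0.059,0.242,0,0,0,0.273],
  [-0.082,0.289,0,0,0,0.328],
])

```text
clock: 15.88
tcp_pos: [0.4773, 0.2368, 0.088]
eef_rot: [[0.472, 0.882, -0.0], [0.882, -0.472, 0.0], [0.0, -0.0, -1.0]]
contact_force: [-0.4, -0.5, -0.5]
finger_gap: 0.352
finger_force: 0.3
```

```bash
python3 arc.py 0 57 51 45 39 34
```

```text
t 15.88 tool at 62.0 0.1501 z 0.088 q [-0.77  0.66  0.42  1.92 -0.43  0.64 -0.57]
57.0 [-0.003  0.052  0.004] [-0.    -0.     0.054]
51.0 [-0.011  0.115  0.004] [-0.    -0.     0.121]
45.0 [-0.026  0.176  0.004] [-0.    -0.     0.187]
39.0 [-0.048  0.235  0.004] [-0.    -0.     0.254]
34.0 [-0.07   0.282  0.004] [-0.   -0.    0.31]
```

Request:
arm_command([
  [-0.003,0.052,0,0,0,0.054],
  [-0.011,0.115,0,0,0,0.121],
  [-0.026,0.176,0,0,0,0.187],
  [-0.048,0.235,0,0,0,0.254],
  [-0.07,0.282,0,0,0,0.31],
])

```text
clock: 16.5
tcp_pos: [0.5314, 0.1881, 0.0879]
eef_rot: [[0.829, 0.559, -0.0], [0.559, -0.829, 0.001], [0.0, -0.001, -1.0]]
contact_force: [-0.8, 0.6, -0.2]
finger_gap: 0.352
finger_force: 0.3
```

```bash
python3 arc.py 0 29 23 17 12 8
```

```text
t 16.5 tool at 34.0 0.1501 z 0.0879 q [-0.72  0.73  0.55  1.84 -0.55  0.73 -0.84]
29.0 [-0.003  0.052  0.004] [-0.    -0.     0.055]
23.0 [-0.011  0.114  0.004] [-0.    -0.     0.122]
17.0 [-0.027  0.175  0.004] [-0.    -0.     0.188]
12.0 [-0.044  0.225  0.004] [-0.    -0.     0.244]
8.0 [-0.061  0.263  0.004] [-0.    -0.     0.288]
```

Request:
arm_command([
  [-0.003,0.052,0,0,0,0.055],
  [-0.011,0.114,0,0,0,0.122],
  [-0.027,0.175,0,0,0,0.188],
  [-0.044,0.225,0,0,0,0.244],
  [-0.061,0.263,0,0,0,0.288],
])

```text
clock: 17.12
tcp_pos: [0.5555, 0.1249, 0.0879]
eef_rot: [[0.99, 0.14, 0.0], [0.14, -0.99, 0.001], [0.0, -0.001, -1.0]]
contact_force: [0.1, 0.4, -0.1]
finger_gap: 0.351
finger_force: 0.3
```

```bash
python3 arc.py 4 5 3 1 0 -1.2; python3 arc.py 6 -1.2
```

```text
t 17.12 tool at 7.9 0.15 z 0.0879 q [-0.66  0.76  0.67  1.83 -0.65  0.79 -1.08]
5.0 [-0.002  0.047  0.004] [-0.    -0.     0.034]
3.0 [-0.004  0.068  0.004] [-0.    -0.     0.056]
1.0 [-0.007  0.088  0.004] [-0.    -0.     0.078]
0.0 [-0.008  0.099  0.003] [-0.    -0.     0.089]
-1.2 [-0.01   0.111  0.003] [-0.    -0.     0.103]
t 17.12 tool at 7.9 0.15 z 0.0879 q [-0.66  0.76  0.67  1.83 -0.65  0.79 -1.08]
-1.2 [-0.012  0.119  0.003] [-0.    -0.     0.103]
```

Request:
arm_command([
  [-0.002,0.047,0,0,0,0.034],
  [-0.004,0.068,0,0,0,0.056],
  [-0.007,0.088,0,0,0,0.078],
  [-0.009,0.1,0,0,0,0.103],
  [-0.01,0.111,0,0,0,0.103],
])

```text
clock: 17.75
tcp_pos: [0.5568, 0.0963, 0.0878]
eef_rot: [[1.0, -0.02, -0.0], [-0.02, -1.0, -0.001], [-0.0, 0.001, -1.0]]
contact_force: [-0.4, 5.1, 0.5]
finger_gap: 0.35
finger_force: 3.0
```

Request:
arm_command([
  [0,0.004,0,0,0,0],
  [0,0.008,0,0,0,0],
  [0,0.008,0,0,0,0],
])

```text
clock: 18.12
tcp_pos: [0.5568, 0.0963, 0.0877]
eef_rot: [[1.0, -0.018, -0.0], [-0.018, -1.0, 0.002], [-0.0, -0.002, -1.0]]
contact_force: [0.1, 4.4, 1.1]
finger_gap: 0.354
finger_force: 2.4
```

Request:
arm_command([
  [0,0.012,0,0,0,0],
  [0,0.02,0,0,0,0],
  [0,0.02,0,0,0,0],
])

```text
clock: 18.5
tcp_pos: [0.5568, 0.0962, 0.0876]
eef_rot: [[1.0, -0.015, -0.001], [-0.015, -1.0, 0.008], [-0.001, -0.008, -1.0]]
contact_force: [0.2, 11.1, 2.3]
finger_gap: 0.351
finger_force: 5.7
```

```bash
python3 - <<'E'
from m import *
t=cap('top','top3')
a=t['image'][145:305,195:325,::-1]
s=cap('side','side3')['image'][170:270,240:410,::-1]
a=cv2.resize(a,None,fx=3.5,fy=3.5,interpolation=cv2.INTER_CUBIC)
s=cv2.resize(s,(340,200),interpolation=cv2.INTER_CUBIC);p=np.zeros((a.shape[0],340,3),np.uint8);p[:200]=s
cv2.imwrite('pics/t3.png',np.hstack([a,p]))
E
```

```text
(no output)
```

View pics/t3.png

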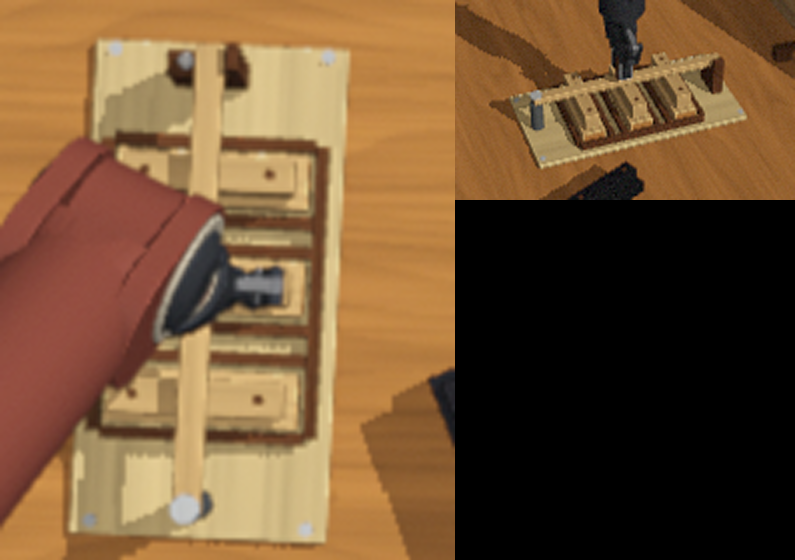

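The bar lies along the jig against the stop cheek, at crop (205,60) in the top view. An 11 N push gives no further travel. The pad position puts the knob at y = 0.101, which is where it should be when shut. I've now viewed 10 pictures, so the remaining checks are numeric. Next I'll release and withdraw upward.

Request:
arm_command([
  [0,-0.02,0,0,0,0],
  [0,-0.036,0,0,0,0],
  [0,-0.036,0,0,0,0],
], jaw=50)

```text
clock: 18.98
tcp_pos: [0.5568, 0.0981, 0.0877]
eef_rot: [[1.0, -0.02, -0.0], [-0.02, -1.0, -0.002], [-0.0, 0.002, -1.0]]
contact_force: [-0.2, 0.1, 0.2]
finger_gap: 0.586
finger_force: 0.0
```

Request:
arm_command([
  [0,0,-0.1,0,0,0],
  [0,0,-0.3,0,0,0],
  [0,0,-0.5,0,0,0],
  [0,0,-0.6,0,0,0],
  [0,0,-0.6,0,0,0],
])

```text
clock: 19.6
tcp_pos: [0.5581, 0.0978, 0.2398]
eef_rot: [[1.0, -0.02, 0.005], [-0.02, -1.0, -0.0], [0.005, 0.0, -1.0]]
contact_force: [-0.7, -0.2, -0.7]
finger_gap: 0.584
finger_force: 0.0
```

Request:
arm_command([
  [0,-0.25,-0.1,0,0,0],
  [0,-0.5,-0.1,0,0,0],
  [0,-0.75,-0.1,0,0,0],
  [0,-1,-0.1,0,0,0],
  [0,-1,-0.1,0,0,0],
])

```text
clock: 20.23
tcp_pos: [0.559, 0.3563, 0.2588]
eef_rot: [[1.0, -0.008, -0.005], [-0.008, -1.0, 0.001], [-0.005, -0.001, -1.0]]
contact_force: [0.1, -0.5, -0.3]
finger_gap: 0.59
finger_force: 0.0
```

```bash
python3 - <<'E'
from m import *
t=cap('top','top4'); s=status.read_state(); print(s['clock'],s['tcp_pos'],s['contact_force'])
im=t['image'].astype(int); H=np.array([.4069,.1042]);a=np.radians(-1.2)
u=np.array([np.cos(a),np.sin(a)]);n=np.array([-u[1],u[0]])
g=im.sum(2)
for d in (.04,.118,.2,.28,.31):  # bar edges via brightness profile across bar at z=.074
    v=np.arange(-.025,.0251,.0025); P=[np.r_[H+d*u+x*n,.074] for x in v]; q=proj(t,P)
    val=cv2.remap(g.astype(np.float32),q[:,0].astype(np.float32)[None],q[:,1].astype(np.float32)[None],cv2.INTER_LINEAR)[0]
    print(d,val.astype(int))
# short caul holes in box
b=im[245:320,375:458]; 
c0=load('top0')['image'].astype(int)
D=np.abs(im-c0).sum(2)>90; n_,L,st,ce=cv2.connectedComponentsWithStats(D.astype(np.uint8))
for i in range(1,n_):
    if st[i,4]>25: print(st[i],ce[i].round(1))
E
```

```text
20.275 [0.55995575 0.35267172 0.25945472] [-0.02428748 -0.72355487 -0.16808318]
0.04 [469 464 457 449 433 402 452 516 503 487 476 480 488 480 431 397 392 417
 419 410 406]
0.118 [416 413 406 402 410 416 454 498 512 505 494 484 482 496 395 389 396 397
 402 414 415]
0.2 [247 241 238 235 257 255 350 487 504 504 495 485 489 469 328 259 246 242
 241 236 230]
0.28 [533 534 525 520 521 509 485 522 501 487 483 483 483 468 426 399 389 385
 388 394 397]
0.31 [179 134 100  83  85 117 229 338 433 480 481 477 474 472 345 190 159 170
 150 130 117]
[247 159  12  16 118] [253.8 165.3]
[   0  162  132  244 6855] [ 46.3 271.2]
[  0 169  11   7  46] [  4.6 172. ]
[  0 175  11   7  49] [  5.  177.9]
[249 183   9   5  36] [253.2 185.3]
[361 182  46  33 455] [381.  197.3]
[ 337  185   73   43 1117] [367.5 209.6]
[  0 189  14  13 128] [  6.2 195.2]
[243 188  14  31 219] [250.3 204. ]
[ 16 206  14  10  65] [ 22.3 210. ]
[230 217  26  34 275] [247.8 232.6]
[ 14 226  15  33 199] [ 19.7 240.6]
[  0 230   7  11  71] [  3.  235.4]
[197 249  16  12 102] [205.6 254.8]
[  0 251   6  92 312] [  1.6 283.6]
[223 250  33  26 234] [240.3 260.5]
[276 252   4  16  46] [277.8 259.2]
[203 263  10  12  91] [207.3 269.1]
[265 264  11   5  38] [270.2 266. ]
[379 270  46  29 716] [397.3 287.2]
[217 274  14  12 137] [223.9 280. ]
[114 286 102   9 703] [163.2 289.6]
[217 287   7   7  29] [219.5 289.8]
[  91  300  123   18 1175] [150.9 304.8]
[   0  403  252   77 3877] [ 85.7 463.6]
[ 39 451  12  12 132] [ 44.5 456.9]
[267 460  19  20 181] [275.1 469.4]
[253 472  11   8  34] [258.7 475.7]
```

```bash
python3 -c "
from station import r
print(r.job_done())"
```

```text
the job is handed in; nothing more can be done
None
```

The job is handed in, with no verdict returned: the short caul from bay0 is in the offcut box, the spare sits flat in bay0, and the keeper bar is shut against its stop cheek, all in about 20 s of the 69 s allowed.

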